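# Reset the espresso tool caddy on a shared cafe-bakery counter

### The job

Put the four espresso tools back in their caddy, each in its own place: the tamper down in the wide round well, the needle tool down in the narrow well, the dosing funnel over the post, narrow end down, and the grinder brush lying in its two saddles, centred between them. Set each one down rather than dropping it, and do not knock any of them over. Leave the baker's cookie stamp and pastry brush where they lie.

Things in the scene. Friction and masses are not known exactly. Their poses are not given: they have to be found in the camera images.
- tamper: espresso tamper (belongs in the caddy): flat steel foot 58 mm across, with a dark wooden handle standing on it; 80 mm tall, about 350 g. Starts upright. Origin: centre of the underside, z up. Take it by the handle, a plain 35 mm cylinder from 42 to 70 mm above the underside.
- needle_tool: needle distribution tool standing in its protective cap (belongs in the caddy; the two stay together): round black cap 40 mm across and 16 mm high at the bottom, slim straight aluminium handle 28 mm in diameter from 28 to 83 mm above the underside; 83 mm tall, about 140 g. Starts upright. Origin: centre of the underside, z up.
- funnel: dosing funnel (belongs in the caddy): steel ring open at top and bottom, 40 mm tall, outside 66 mm in diameter from 13 mm up to the top, stepped in to 58 mm at the lower 10 mm, walls 4 mm (bore 50 mm at the bottom), about 110 g. Starts narrow end down. Origin: centre of the underside, z up.
- brush: grinder brush (belongs in the caddy): lying flat, 130 mm long, 16 mm thick; flat brown wooden handle 22 mm wide with a narrow black bristle head, 30 mm at the widest; about 50 g. Origin: middle of its length, on the underside; x along it towards the bristles, z up. The origin's place on the handle is also where to grip it, across its width.
- stamp: cookie stamp, a baker's tool that looks like the tamper but does not belong: thick terracotta disc 62 mm across with a pale wooden ball knob, 58 mm tall. Origin: centre of the underside.
- pastry_brush: pastry brush, a baker's tool that looks like the grinder brush but does not belong: lying flat, 150 mm long, 12 mm thick, pale wooden handle 20 mm wide, broad flat white bristle head 48 mm wide. Origin: middle of its length, on the underside; x towards the bristles.
- tamper_seat: the caddy's seat for the tamper: bamboo block 92 x 92 x 24 mm with the wider round well, 74 mm across, 16 mm deep. Origin: centre of the underside, 4 mm above the counter, z up; well floor 8 mm above it. The caddy is a fixed steel tray 200 x 300 mm, wall 20 mm high: at its far side three square blocks in a row, 94 mm apart, in any order; along its near side, 97 mm off, the brush rest.
- needle_seat: the caddy's seat for the needle tool: the same block with the narrower round well, 56 mm in diameter and 16 mm deep. Origin as for the tamper seat: centre of the underside, well floor 8 mm above it.
- funnel_post: the caddy's place for the dosing funnel: bamboo block 92 x 92 x 14 mm with a round post 34 mm in diameter and 20 mm high in its middle; the funnel is lowered over the post, narrow end down, and stands on the block's top. Origin: centre of the block's underside, 4 mm above the counter; z up; the block's top is 14 mm and the post's top 34 mm above the origin.
- brush_rest: the caddy's rest for the grinder brush: bamboo plate 80 (x) by 280 mm (y), 8 mm thick, with two saddles 12 mm thick at y = -42 and +42 mm. Each has a notch 48 mm wide across x, floor 34 mm above the origin, cheeks up to 50 mm. The brush lies along y in both notches, either way round; fingers fit between the saddles. Origin: centre of the plate's underside, 4 mm above the counter.
Things that resemble listed ones, but are neither listed nor needed, are in the scene too. Leave any green look-alike of the needle_tool alone.

How it is judged:
At the end, for the whole second after the job is handed in: Tamper, needle tool and funnel stand upright in their own places (11 mm of centre, 4 mm in height, 0.1 rad). The brush lies level in both saddles (13 mm across, 20 mm along, 0.26 rad). All four at rest; cookie stamp and pastry brush within 20 mm of their starts (horizontal distance between tamper and tamper_seat below 0.011 m and z of tamper in the frame of tamper_seat between 0.004 and 0.012 m and angle between each of tamper, needle_tool, funnel's own z axis and vertical below 0.1 rad and horizontal distance between needle_tool and needle_seat below 0.011 m and z of needle_tool in the frame of needle_seat between 0.004 and 0.012 m and horizontal distance between funnel and funnel_post below 0.011 m and z of funnel in the frame of funnel_post between 0.01 and 0.018 m and x of brush in the frame of brush_rest between -0.013 and 0.013 m and y of brush in the frame of brush_rest between -0.02 and 0.02 m and z of brush in the frame of brush_rest between 0.03 and 0.038 m and angle between the x axis of brush and the y axis of brush_rest, either way round below 0.26 rad and angle between brush's own x axis and vertical between 1.47 and 1.67 rad and linear speed of each of tamper, needle_tool, funnel, brush below 0.02 m/s and angular speed of each of tamper, needle_tool, funnel, brush below 0.2 rad/s and distance of each of stamp, pastry_brush from where it was at the start of the episode below 0.02 m); the robot touches nothing.
It fails at once if the cookie stamp or the pastry brush was moved more than 2 cm (distance of any of stamp, pastry_brush from where it was at the start of the episode above 0.02 m).
It fails at once if an espresso tool was knocked over (angle between any of tamper, needle_tool, funnel, brush's own z axis and vertical above 1 rad).
It fails at once if an espresso tool was dropped (falling free of the fingers faster than 0.7 m/s, a drop of about 25 mm or more) instead of set down ((linear speed of tamper above 0.7 m/s and contact force between the fingers and tamper below 0.05 N) or (linear speed of needle_tool above 0.7 m/s and contact force between the fingers and needle_tool below 0.05 N) or (linear speed of funnel above 0.7 m/s and contact force between the fingers and funnel below 0.05 N) or (linear speed of brush above 0.7 m/s and contact force between the fingers and brush below 0.05 N)).
It also fails if it takes over 112 s, if anything falls off the work surface, if the arm or the gripper's body presses on something with over 40 N, if the wrist force passes 120 N, or if a joint passes its speed limit or range.

### The arm

A 6-joint arm with a two-finger parallel gripper is mounted at the origin on the work surface. World frame = base frame: x ahead of the robot, y to its left, z up, the work surface at z = 0. Lengths are in m, angles in rad, forces in N, time in s.
With the tool pointing down it reaches from about 0.35 to 0.975 m from the base axis. Payload 4.9 kg.
Tool frame: the origin (TCP) lies on the centre line of the jaws, within the pads' length; the fingertips stand manip.tip_reach ahead of it and the grasp point (between the pads) is the TCP (manip.tip_reach is the distance from the TCP to the fingertips, in m); z points along the fingers, y is the line along which they close (so a half turn about z gives the same grasp; the last joint's range is limited). The gripper opens to 85 mm and grips with 20 to 120 N. Pads are 22 mm wide; open, the fingers measure 114 mm over their backs; the gripper's body (76 mm by 85 mm) begins 54 mm behind the grasp point. The pads swing forward as they close: fully open they stand 13 mm farther back than shut.
Start: joints at [-1.318, 0.053, 1.613, -0, 1.476, -0.119], TCP at [0.227, -0.582, 0.227] pointing down, gripper open.
Joint ranges: [-3.01, 3.01], [-1.01, 2.22], [0.06, 2.58], [-1.02, 4.17], [0.09, 2.62], [-3.14, 3.14]. Speed limits (rad/s): [2.57, 2.57, 3.14, 3.14, 3.14, 3.14].

### API

Orientations are given as a unit quaternion [w, x, y, z].
In Python, from plant import manip gives the robot as it stands. The module is installed in compiled form; this text tells all that it offers.
- The arm moves only by the tool move_arm, never from a script. Its argument "rows" is a list of rows, each a list of 7 numbers: the shift along the tool's x, y, z in cm, then the turn, a rotation vector about the tool's x, y, z in degrees, then the opening, from -1 (shut) to 1 (fully open). In form: [[tx, ty, tz, ax, ay, az, jaw], ...]. A call has 1 to 20 rows; each row shifts and turns the commanded pose from where the row before left it, along the tool's axes as they then stand; what a row does not reach is not made up. A row lasts 1/12 s, in which the tool goes at most 41.7 mm and 7.16 degrees, less where a joint would pass 70% of its speed; a pose out of reach is approached as far as the arm can. A call is refused whole if a number of a shift passes 4.17 or a number of a turn 7.16, either way. A call with a gripper value outside its range is refused whole. The fingers move at their own pace and stop on an object; the grip force is fixed at half the most. Time passes only in rows, so rows that do not move let the fingers close. It gives the time, the measured TCP pose, the force, the opening and the grip force at its end, in the units of the state.
- manip.state(): the state, without advancing time (a new reading comes with each control period).
- manip.grab_frame(name): name is "scene" or "top" or "wrist"; returns a dict with "img" (384x512x3 uint8, blue, green, red), "mtx" (3x3 intrinsics, pixels), "k1" (the pictures are not rectified: a ray, as slopes to the right and down, at radius r is drawn at 1 + k1 r^2 times it, then the intrinsics apply), "R" (3x3) and "t" (3): a world point X has camera coordinates R X + t. Camera axes: x right, y down, z forward; pixel columns grow to the right and rows downward; lengths in m; the calibration is good to about 2 mm. A picture is of the moment at which its call begins. There is no depth.
- manip.job_done(): hands the job in; it is judged then, once.
The state is a dict: "time": time; "joint_pos": joint angles; "joint_vel": joint speeds; "joint_efforts": joint torques, N m; "tool_pos": TCP position; "tool_rot": TCP orientation; "contact_force": force on the tool from outside, world axes, zero at the start; "ft_torque": the same for the moment, N m; "gripper_width": opening from 0.0 (shut) to 1.0 (fully open); "grasp_force": force on a finger pad.
Only numpy, scipy, OpenCV 4.12 (cv2) and the standard library are available. Lean on these libraries where they do the work, as an engineer would, in place of code of your own. Each camera call takes 0.05 s, during which the arm holds its last target. There are 200 camera calls.

## Working session

There is one attempt and no reset: what is moved stays moved. The work goes in short steps, Python scripts to look and compute and a tool call to move; the robot and the scene stay as the last step left them, time stands still between calls to the robot, and variables do not carry over. Pictures are saved under pics/ and viewed, at most 14 in all, crops included, and the job is handed in when it is done.

Besides the shell and the picture viewer there is one more tool, called as a command line: name --pt "numbers of a row" for each row, then --argument value for the rest. move_arm: Moves the arm, as the interface text tells. Its arguments: {"type":"object","properties":{"rows":{"type":"array","items":{"type":"array","items":{"type":"number"}}}},"required":["rows"]}

```bash
mkdir -p pics; cat > h.py <<'E'
import numpy as np, cv2
from plant import manip
def grab(n,save=None):
    f=manip.grab_frame(n)
    if save: cv2.imwrite('pics/'+save,f['img'])
    np.savez('%s.npz'%(save or n),**{k:f[k] for k in('img','mtx','k1','R','t')})
    return f
def load(s): return dict(np.load('%s.npz'%s))
def ray(f,u,v):
    d=np.array([float(f['k1']),0,0,0])
    p=cv2.undistortPoints(np.array([[[u,v]]],float),f['mtx'],d)[0,0]
    R=f['R'];return -R.T@f['t'], R.T@np.array([p[0],p[1],1])
def onz(f,u,v,z):
    c,d=ray(f,u,v);return c+d*(z-c[2])/d[2]
def proj(f,X):
    d=np.array([float(f['k1']),0,0,0])
    return cv2.projectPoints(np.array([X],float),cv2.Rodrigues(f['R'])[0],f['t'].astype(float),f['mtx'],d)[0][0,0]
def tri(*a):
    A=np.zeros((3,3));b=np.zeros(3)
    for f,u,v in a:
        c,d=ray(f,u,v);d/=np.linalg.norm(d);P=np.eye(3)-np.outer(d,d);A+=P;b+=P@c
    return np.linalg.solve(A,b)
E
python3 - <<'E'
from h import *
a=grab('scene','scene0.png');b=grab('top','top0.png');grab('wrist','wrist0.png')
for f in(a,b):print(-f['R'].T@f['t'],f['R'][2],f['mtx'][0],f['k1'])
s=manip.state();print(s,manip.tip_reach)
E
```

```text
[1.10518434 0.05380532 0.97774   ] [-0.52144262 -0.05646596 -0.85141599] [460.44404543   0.         254.71355878] -0.08810130864526153
[ 0.40575541 -0.00269345  1.04800325] [ 0.14375663 -0.00196031 -0.98961113] [369.34157101   0.         256.22877483] -0.11993056626278013
{'time': 0.15, 'joint_pos': array([-1.31801746e+00,  5.32252855e-02,  1.61394853e+00, -1.22401816e-05,
        1.47595743e+00, -1.19035509e-01]), 'joint_vel': array([ 5.25492434e-04, -2.37218894e-03, -3.66091831e-03, -1.58591539e-03,
       -1.96068086e-03,  4.12012005e-05]), 'joint_efforts': array([-1.91540785e-04, -3.94243276e+01, -3.70721233e+01, -2.43514532e-04,
        4.64674682e-03,  1.60599205e-05]), 'tool_pos': array([ 0.22692511, -0.58184638,  0.22635094]), 'tool_rot': array([-7.67169912e-04,  9.82768573e-01,  1.84838685e-01, -5.74843350e-05]), 'contact_force': array([ 0.37717412,  0.02054796, -0.13555665]), 'ft_torque': array([ 0.01692037, -0.0078859 ,  0.04903825]), 'grasp_force': 0.0, 'gripper_width': 0.9997180485545072} 0.019
```

View pics/top0.png

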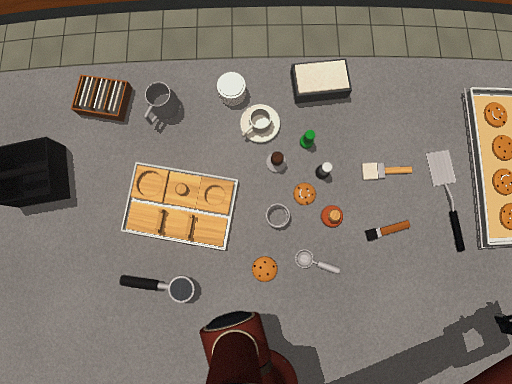

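View pics/scene0.png

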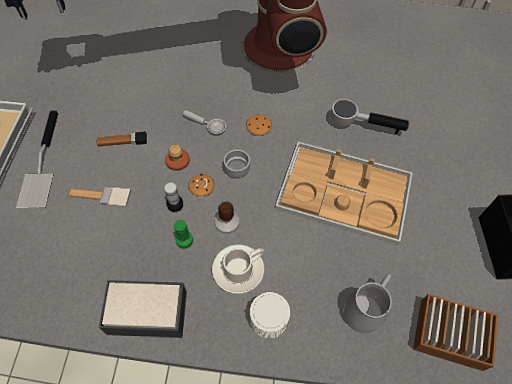

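Top: tamper (277,160), needle tool (324,171), and its green look-alike (308,139). Funnel (278,216), grinder brush (388,230), stamp (332,216), pastry brush (387,171), caddy (180,206). 
Needle candidates are (324,171), silver on a black cap, and (308,139), all green. The first fits. Brush candidates are (388,230), brown with narrow black bristles, and (387,171), white and broad. The first fits. I'm confirming both in one crop.

```bash
python3 - <<'E'
from h import *
t=load('top0.png')['img'];s=load('scene0.png')['img']
R=lambda im,x0,x1,y0,y1,w,h:cv2.resize(im[y0:y1,x0:x1],(w,h),interpolation=cv2.INTER_CUBIC)
a=np.hstack([R(t,115,245,155,255,390,300),R(t,255,417,125,250,389,300)])
b=np.hstack([R(s,270,420,140,240,390,300),R(s,90,252,115,240,389,300)])
cv2.imwrite('pics/crop1.png',np.vstack([a,b]))
E
```

```text
(no output)
```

View pics/crop1.png

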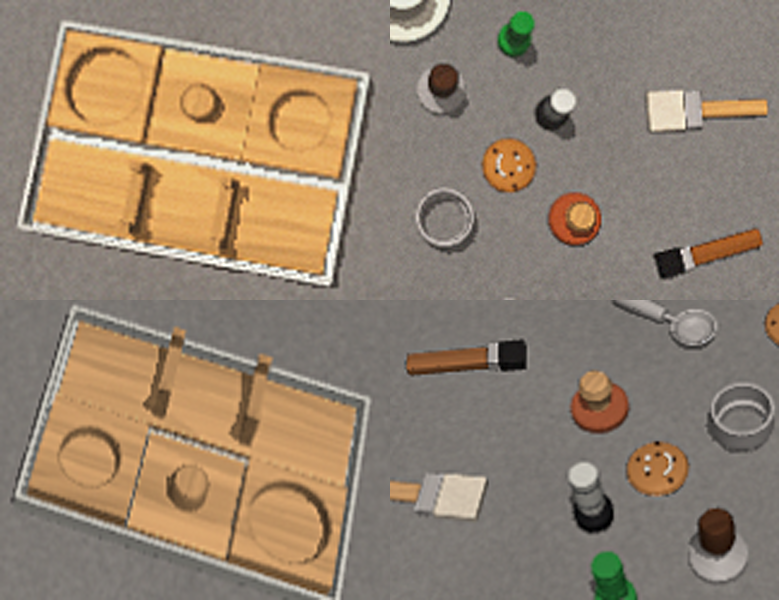

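The crop confirms the picks: the needle tool is the silver one on a black cap, and the brush has the dark bristles. The wide well is on the left in the top view, with the post in the middle and the narrow well on the right. Next I triangulate.

```bash
python3 - <<'E'
from h import *
np.set_printoptions(precision=4,suppress=True)
T=load('top0.png');S=load('scene0.png')
P={'wide':((151,183.7),(381.5,214.3)),'post':((181.7,189.3),(342.3,201.7)),'narrow':((215,195),(304.6,192.7)),
'tamper':((277.5,157),(225.8,205.4)),'needle':((327.1,167.1),(170.4,187.5)),'funnel':((277.9,215.4),(236.3,161.7))}
for k,(a,b) in P.items():
    X=tri((T,*a),(S,*b));print(k,X,'reproj',proj(T,X)-a,proj(S,X)-b)
c=[(136.7,162.3),(238.3,179),(225.7,250),(121.7,231)]
C=np.array([onz(T,*p,.02) for p in c]);print(C,C.mean(0),[np.linalg.norm(C[i]-C[i-1]) for i in range(4)])
for n,f in(('top',T),('scene',S)):
    hsv=cv2.cvtColor(f['img'],cv2.COLOR_BGR2HSV)
    h,s,v=cv2.split(hsv)
    roi=np.zeros_like(h)
    if n=='top': roi[212:250,355:420]=1
    else: roi[125:152,90:152]=1
    bg=np.median(f['img'].reshape(-1,3),0)
    wood=((s>90)&(h<20)&(roi>0)).astype(np.uint8); blk=((v<45)&(roi>0)).astype(np.uint8)
    for nm,m in(('wood',wood),('blk',blk)):
        cs=max(cv2.findContours(m,0,2)[0],key=cv2.contourArea);r=cv2.minAreaRect(cs);bp=cv2.boxPoints(r)
        print(n,nm,r,onz(f,*r[0],.016))
        print([onz(f,*q,.016)[:2].round(3) for q in bp])
E
```

```text
wide [0.5677 0.2959 0.0227] reproj [-0.7851  0.0191] [-0.9448  0.0549]
post [0.5488 0.2037 0.0295] reproj [ 0.0948 -0.0052] [ 0.112  -0.0041]
narrow [0.5315 0.1122 0.0226] reproj [-0.3214  0.0244] [-0.3745 -0.0002]
tamper [ 0.6227 -0.0626  0.0828] reproj [-0.2249  0.0279] [-0.2726 -0.0209]
needle [ 0.5926 -0.1948  0.0818] reproj [-0.1699  0.0268] [-0.2006 -0.0268]
funnel [ 0.47   -0.0622  0.0325] reproj [-0.0961  0.0109] [-0.1069 -0.0077]
[[0.6314 0.3378 0.02  ]
 [0.5759 0.0454 0.02  ]
 [0.3785 0.0833 0.02  ]
 [0.4353 0.3768 0.02  ]] [0.5053 0.2108 0.02  ] [np.float64(0.19999541471092117), np.float64(0.297616366311085), np.float64(0.20097944493663839), np.float64(0.2989047024453377)]
top wood ((394.7519836425781, 227.36399841308594), (8.079998970031738, 29.799997329711914), 73.73979187011719) [ 0.4284 -0.394   0.016 ]
[array([ 0.429, -0.349]), array([ 0.45 , -0.435]), array([ 0.428, -0.44 ]), array([ 0.407, -0.354])]
top blk ((370.9706115722656, 234.3823699951172), (10.429031372070312, 10.429031372070312), 75.96376037597656) [ 0.411  -0.3238  0.016 ]
[array([ 0.422, -0.306]), array([ 0.428, -0.336]), array([ 0.4  , -0.341]), array([ 0.394, -0.312])]
scene wood ((113.54691314697266, 140.03939819335938), (8.749590873718262, 33.65560531616211), 85.03025817871094) [ 0.4321 -0.3931  0.016 ]
[array([ 0.429, -0.441]), array([ 0.408, -0.355]), array([ 0.436, -0.345]), array([ 0.456, -0.431])]
scene blk ((140.5, 138.0), (12.0, 11.0), 90.0) [ 0.4167 -0.324   0.016 ]
[array([ 0.399, -0.344]), array([ 0.396, -0.315]), array([ 0.434, -0.305]), array([ 0.438, -0.333])]
```

Triangulated heights match the text: tamper 83 mm, needle 82, funnel rim 33–40. The tray is yawed about -10.9°. First I move above the funnel with the tool aligned to the tray.

move_arm --pt "0 0 0 0 0 6.44 1" --pt "0 0 0 0 0 6.44 1" --pt "0 0 0 0 0 6.44 1" --pt "0 0 0 0 0 6.44 1" --pt "0 0 0 0 0 6.44 1" --pt "0.9 -3.7 0 0 0 0 1" --pt "0.9 -3.7 0 0 0 0 1" --pt "0.9 -3.7 0 0 0 0 1" --pt "0.9 -3.7 0 0 0 0 1" --pt "0.9 -3.7 0 0 0 0 1" --pt "0.9 -3.7 0 0 0 0 1" --pt "0.9 -3.7 0 0 0 0 1" --pt "0.9 -3.7 0 0 0 0 1" --pt "0.9 -3.7 0 0 0 0 1" --pt "0.9 -3.7 0 0 0 0 1" --pt "0.9 -3.7 0 0 0 0 1" --pt "0.9 -3.7 0 0 0 0 1" --pt "0.9 -3.7 0 0 0 0 1" --pt "0.9 -3.7 0 0 0 0 1" --pt "0.9 -3.7 0 0 0 0 1"

```text
time: 1.82
tool_pos: [0.4648, -0.0608, 0.2272]
tool_rot: [0.0, 0.995, -0.095, 0.0]
contact_force: [-0.1, -0.4, -0.8]
gripper_width: 1.003
grasp_force: 0.0
```

```bash
cat >> h.py <<'E'
from scipy.spatial.transform import Rotation as Ro
np.set_printoptions(precision=4,suppress=True)
def go(x,y,z,yaw=-10.9):
    s=manip.state();w,a,b,c=s['tool_rot'];R=Ro.from_quat([a,b,c,w])
    D=Ro.from_euler('z',yaw,degrees=True)*Ro.from_euler('x',180,degrees=True)
    print('shift cm',R.inv().apply(np.array([x,y,z])-s['tool_pos'])*100,'turn',(R.inv()*D).as_rotvec(degrees=True),
      'at',s['tool_pos'],'t',s['time'],'w',s['gripper_width'],'gf',s['grasp_force'],'F',s['contact_force'],'q6',s['joint_pos'][5])
E
python3 - <<'E'
from h import *
go(.47,-.062,.034)
f=grab('wrist','w1.png')
for X in([.47,-.062,.04],[.47,-.062,.0]):print(proj(f,X))
E
```

```text
shift cm [ 0.5317  0.0139 19.3182] turn [ 0.0045 -0.0144  0.0101] at [ 0.4648 -0.0608  0.2272] t 1.8167 w 1.0028496061759873 gf 0.0 F [-0.1391 -0.3512 -0.7946] q6 1.4717703946678353
[251.3781 172.2202]
[251.4463 166.043 ]
```

View pics/w1.png

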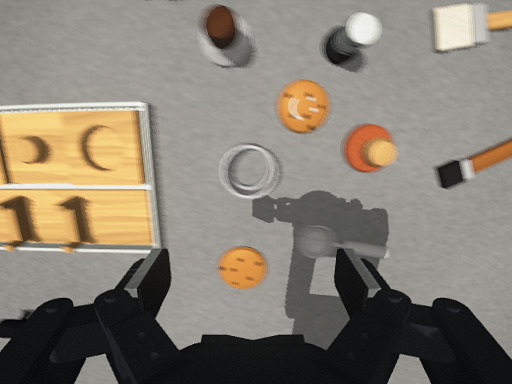

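The wrist view shows the funnel rim centred at (249.5,171), against a prediction of (251.4,172), so it agrees within 2 mm. I descend and grip.

move_arm --pt "0.6 -0.2 2.5 0 0 0 1" --pt "0 0 2.5 0 0 0 1" --pt "0 0 2.5 0 0 0 1" --pt "0 0 2.5 0 0 0 1" --pt "0 0 2.5 0 0 0 1" --pt "0 0 2 0 0 0 1" --pt "0 0 2 0 0 0 1" --pt "0 0 1.5 0 0 0 1" --pt "0 0 1.3 0 0 0 1" --pt "0 0 0 0 0 0 1" --pt "0 0 0 0 0 0 -1" --pt "0 0 0 0 0 0 -1" --pt "0 0 0 0 0 0 -1" --pt "0 0 0 0 0 0 -1" --pt "0 0 0 0 0 0 -1" --pt "0 0 0 0 0 0 -1"

```text
time: 3.2
tool_pos: [0.4712, -0.0621, 0.035]
tool_rot: [0.0, 0.995, -0.095, 0.001]
contact_force: [-0.7, -0.9, -0.6]
gripper_width: 0.147
grasp_force: 0.0
```

```bash
python3 - <<'E'
from h import *
go(.5493,.2039,.052)
E
```

```text
shift cm [  2.64   -27.596   -1.7057] turn [ 0.009  -0.0689  0.0069] at [ 0.4712 -0.0621  0.035 ] t 3.2 w 0.14705660120086153 gf 0.0 F [-0.7239 -0.945  -0.6494] q6 1.473178451846976
```

```bash
python3 - <<'E'
from h import *
print(manip.state()['gripper_width'],manip.state()['grasp_force'])
t=grab('top','top1.png');s=grab('scene','scene1.png');w=grab('wrist','w2.png')
R=lambda im,x0,x1,y0,y1,w,h:cv2.resize(im[y0:y1,x0:x1],(w,h))
cv2.imwrite('pics/c2.png',np.hstack([np.vstack([R(t['img'],230,340,160,260,330,300),R(s['img'],180,290,110,210,330,300)]),cv2.resize(w['img'],(460,345)).copy() if 0 else cv2.copyMakeBorder(cv2.resize(w['img'],(460,345)),0,255,0,0,0)]))
E
```

```text
0.14705660120086153 0.0
```

View pics/c2.png

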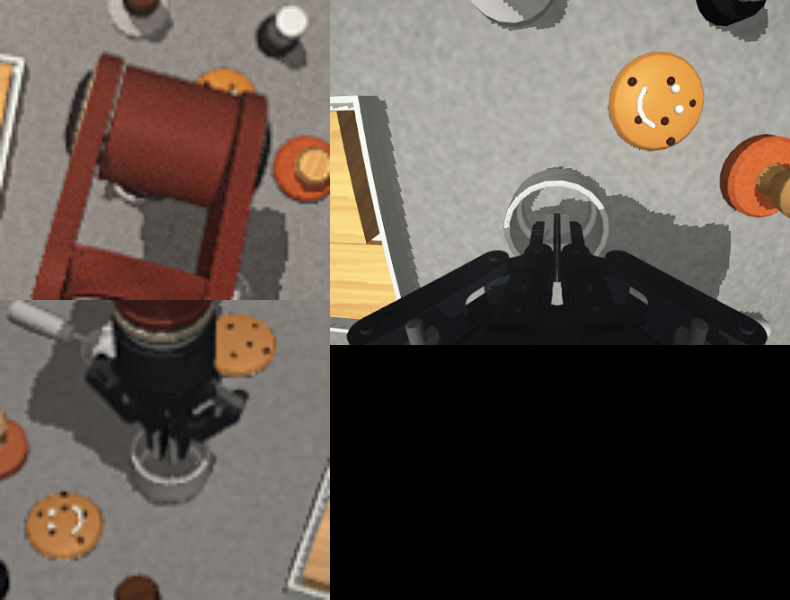

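The gripper closed on nothing, and the funnel appears unmoved with the fingers over or inside it. I check the finger height and rim position by projection.

```bash
python3 - <<'E'
from h import *
w=load('w2.png');s=load('scene1.png');p=manip.state()['tool_pos'];print(manip.state()['time'],p)
for z in(.016,.03,.04,.05,.06):
    X=[p[0],p[1],z];print(z,'wrist',proj(w,X),'scene',proj(s,X))
for q in((.471,-.060),(.471,-.062)):
  for z in(.04,):
    ring=[proj(w,[q[0]+.033*np.cos(a),q[1]+.033*np.sin(a),z]) for a in(0,np.pi/2,np.pi,-np.pi/2)];print('ring w',np.array(ring))
R=lambda im,x0,x1,y0,y1,w,h:cv2.resize(im[y0:y1,x0:x1],(w,h),interpolation=cv2.INTER_CUBIC)
cv2.imwrite('pics/c3.png',np.hstack([R(w['img'],170,330,170,330,400,400),R(s['img'],205,265,130,190,400,400)]))
E
```

```text
3.35 [ 0.4709 -0.062   0.0345]
0.016 wrist [250.5285 235.3894] scene [236.386  165.7028]
0.03 wrist [250.4066 245.3255] scene [236.2502 162.568 ]
0.04 wrist [250.3073 253.4417] scene [236.1516 160.2889]
0.05 wrist [250.1954 262.587 ] scene [236.0515 157.9757]
0.06 wrist [250.0688 272.9653] scene [235.9501 155.6276]
ring w [[234.3347 197.8579]
 [189.1874 263.6771]
 [257.692  302.8494]
 [305.8764 243.5391]]
ring w [[238.1105 197.1574]
 [192.6152 263.1041]
 [261.0236 302.3098]
 [309.4865 242.8955]]
```

View pics/c3.png

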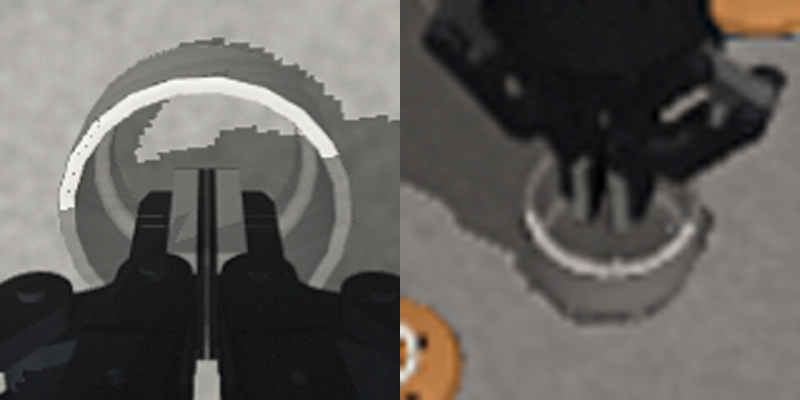

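Both fingertips are inside the ring at z≈0.018 and the funnel is upright and unmoved, so the fingers passed over the rim. I raise up and check how far back the open tips really sit, using the first wrist view.

```bash
python3 - <<'E'
from h import *
w=load('w1.png');p=np.array([.4648,-.0608,.2272]);yt=np.array([-.19,-.982,0])
for off in(.019,.006,0,-.006,-.012,-.02):
    print(off,[proj(w,p+sg*.0425*yt-[0,0,off]) for sg in(1,-1)])
E
```

```text
0.019 [array([317.3111, 234.8536]), array([183.6699, 234.8024])]
0.006 [array([322.0545, 243.9269]), array([178.7025, 243.8705])]
0 [array([324.4792, 248.5713]), array([176.1635, 248.5119])]
-0.006 [array([327.0739, 253.546 ]), array([173.4468, 253.4832])]
-0.012 [array([329.8566, 258.8866]), array([170.5336, 258.8198])]
-0.02 [array([333.8951, 266.6478]), array([166.3061, 266.5745])]
```

move_arm --pt "0 0 -1 0 0 0 -1" --pt "0 0 -2 0 0 0 -1" --pt "0 0 -3 0 0 0 -1" --pt "0 0 -2 0 0 0 -1" --pt "0 0 0 0 0 -6.92 1" --pt "0 0 0 0 0 -6.92 1" --pt "0 0 0 0 0 -6.92 1" --pt "0 0 0 0 0 -6.92 1" --pt "0 0 0 0 0 -6.92 1" --pt "0 0 0 0 0 -6.92 1" --pt "0 0 0 0 0 -6.92 1" --pt "0 0 0 0 0 -6.92 1" --pt "0 0 0 0 0 -6.92 1" --pt "0 0 0 0 0 -6.92 1" --pt "0 0 0 0 0 -6.92 1" --pt "0 0 0 0 0 -6.92 1" --pt "0 0 0 0 0 -6.92 1" --pt "0 0 0 0 0 0 1"

```text
time: 4.85
tool_pos: [0.471, -0.062, 0.1151]
tool_rot: [0.0, 0.771, 0.637, 0.0]
contact_force: [0.3, -0.4, 0.7]
gripper_width: 0.999
grasp_force: 0.0
```

```bash
python3 - <<'E'
from h import *
go(.471,-.061,.022,79.1)
f=grab('wrist','w3.png')
p=manip.state()['tool_pos'];yt=np.array([.982,-.19,0])
for off in(.019,.006,0,-.006,-.012,-.02):
    print(off,[proj(f,p+sg*.0425*yt-[0,0,off]) for sg in(1,-1)])
print(proj(f,[.471,-.061,.04]))
E
```

```text
shift cm [ 0.1003 -0.0218  9.3067] turn [0.0389 0.0036 0.0737] at [ 0.471  -0.062   0.1151] t 4.85 w 0.9987449641894072 gf 0.0 F [ 0.262  -0.3614  0.6602] q6 -0.09880166112708864
0.019 [array([319.0921, 233.2392]), array([185.311 , 233.0743])]
0.006 [array([323.973 , 242.2249]), array([180.4599, 242.0546])]
0 [array([326.4682, 246.8248]), array([177.9797, 246.6521])]
-0.006 [array([329.1384, 251.7521]), array([175.3255, 251.5771])]
-0.012 [array([332.0021, 257.0421]), array([172.4787, 256.8651])]
-0.02 [array([336.1585, 264.7303]), array([168.3466, 264.5509])]
[251.9874 204.1   ]
```

View pics/w3.png

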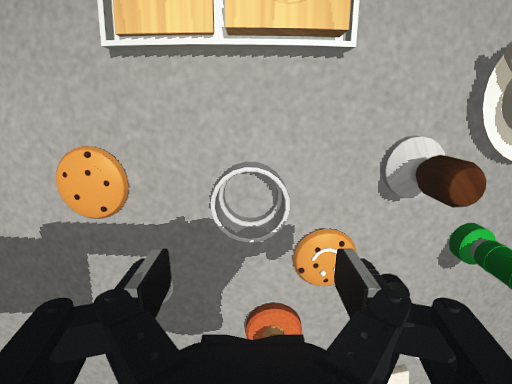

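The open tips sit near TCP height (rows ~250), higher than assumed, so the first grip was too shallow. The funnel rim is centred at (250,203) and standing. I'll grip deeper, at TCP z≈0.020.

move_arm --pt "0.2 -0.2 2 0 0 0 1" --pt "0 0 2 0 0 0 1" --pt "0 0 2 0 0 0 1" --pt "0 0 1.5 0 0 0 1" --pt "0 0 1 0 0 0 1" --pt "0 0 1 0 0 0 1" --pt "0 0 0 0 0 0 1" --pt "0 0 0 0 0 0 0.6" --pt "0 0 0 0 0 0 0.3" --pt "0 0 0 0 0 0 -1" --pt "0 0 0 0 0 0 -1"

```text
time: 5.82
tool_pos: [0.4704, -0.06, 0.0214]
tool_rot: [0.001, 0.771, 0.636, 0.001]
contact_force: [-2.9, -0.2, 5.0]
gripper_width: 0.737
grasp_force: 64.2
```

```bash
python3 - <<'E'
from h import *
s=manip.state();go(.5493,.2039,.02+.018,79.1)
E
```

```text
shift cm [27.4033  2.7322 -1.6576] turn [ 0.1134  0.0151 -0.0541] at [ 0.4704 -0.06    0.0214] t 5.8167 w 0.7372810587041693 gf 64.20583255123347 F [-2.8938 -0.1777  5.0155] q6 -0.09260383104122959
```

move_arm --pt "0 0 -1 0 0 0 -1" --pt "0 0 -3 0 0 0 -1" --pt "0 0 -3 0 0 0 -1" --pt "0 0 -3 0 0 0 -1" --pt "1.4 0.07 0 0 0 0 -1" --pt "2.8 0.3 0 0 0 0 -1" --pt "2.8 0.3 0 0 0 0 -1" --pt "2.8 0.3 0 0 0 0 -1" --pt "2.8 0.3 0 0 0 0 -1" --pt "2.8 0.3 0 0 0 0 -1" --pt "2.8 0.3 0 0 0 0 -1" --pt "2.8 0.3 0 0 0 0 -1" --pt "2.8 0.3 0 0 0 0 -1" --pt "2.8 0.3 0 0 0 0 -1" --pt "0.8 0 0 0 0 0 -1" --pt "0 0 0 0 0 0 -1" --pt "0 0 0 0 0 0 -1"

```text
time: 7.23
tool_pos: [0.5484, 0.204, 0.1199]
tool_rot: [0.0, 0.771, 0.637, -0.0]
contact_force: [-0.3, -0.1, -1.6]
gripper_width: 0.731
grasp_force: 66.1
```

```bash
python3 - <<'E'
from h import *
go(.5493,.2039,.0394,79.1)
f=grab('wrist','w4.png');t=grab('top','top4.png');s=grab('scene','scene4.png')
for z in(.034,.018):print(proj(f,[.5493,.2039,z]),proj(t,[.5493,.2039,z]))
for q in((.5677,.2959),(.5315,.1122)):print(proj(f,[*q,.028]))
R=lambda im,x0,x1,y0,y1,w,h:cv2.resize(im[y0:y1,x0:x1],(w,h),interpolation=cv2.INTER_CUBIC)
cv2.imwrite('pics/c4.png',np.hstack([cv2.resize(f['img'],(500,375)),R(s['img'],280,420,130,250,300,375)]))
E
```

```text
shift cm [0.0152 0.0861 8.0506] turn [0.0281 0.026  0.0024] at [0.5484 0.204  0.1199] t 7.2333 w 0.7309557437837652 gf 66.11497874837369 F [-0.2703 -0.1442 -1.5799] q6 0.4195798643874267
[253.2556 201.0961] [181.3902 188.8963]
[253.1832 195.7591] [182.5262 189.6646]
[254.1465  85.2863]
[253.0165 290.0355]
```

View pics/c4.png

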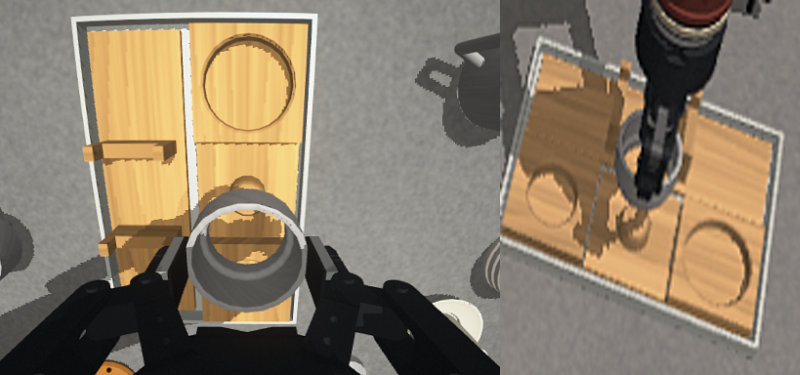

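The wide well is centred at (255.5,84) against a predicted (254,85). The post is at (254,199) against (253,201). Both agree within 2 mm, and the funnel is held level and centred. I lower it.

move_arm --pt "0.1 0.1 1.5 0 0 0 -1" --pt "0 0 2 0 0 0 -1" --pt "0 0 2 0 0 0 -1" --pt "0 0 1 0 0 0 -1" --pt "0 0 0.5 0 0 0 -1" --pt "0 0 0.4 0 0 0 -1" --pt "0 0 0.3 0 0 0 -1" --pt "0 0 0.2 0 0 0 -1" --pt "0 0 0 0 0 0 -1" --pt "0 0 0 0 0 0 -1"

```text
time: 8.22
tool_pos: [0.5501, 0.2051, 0.0411]
tool_rot: [0.0, 0.771, 0.637, 0.001]
contact_force: [0.5, -0.1, -1.4]
gripper_width: 0.738
grasp_force: 66.1
```

move_arm --pt "0 0 0.1 0 0 0 -1" --pt "0 0 0.1 0 0 0 -1" --pt "0 0 0 0 0 0 -1" --pt "0 0 0 0 0 0 -1"

```text
time: 8.55
tool_pos: [0.5502, 0.2051, 0.0395]
tool_rot: [0.0, 0.771, 0.637, 0.001]
contact_force: [-1.5, -0.7, 5.6]
gripper_width: 0.734
grasp_force: 66.6
```

move_arm --pt "0 0 0 0 0 0 0.7" --pt "0 0 0 0 0 0 1" --pt "0 0 0 0 0 0 1" --pt "0 0 0 0 0 0 1" --pt "0 0 -1.5 0 0 0 1" --pt "0 0 -3.5 0 0 0 1" --pt "0 0 -3.5 0 0 0 1" --pt "0 0 -3.5 0 0 0 1" --pt "-2.5 1.22 0 0 0 0 1" --pt "-2.5 1.22 0 0 0 0 1" --pt "-2.5 1.22 0 0 0 0 1" --pt "-2.5 1.22 0 0 0 0 1" --pt "-2.5 1.22 0 0 0 0 1" --pt "-2.5 1.22 0 0 0 0 1" --pt "-2.5 1.22 0 0 0 0 1" --pt "-2.5 1.22 0 0 0 0 1" --pt "-2.5 1.22 0 0 0 0 1" --pt "-2.5 1.22 0 0 0 0 1" --pt "0 0 0 0 0 0 1" --pt "0 0 0 0 0 0 1"

```text
time: 10.22
tool_pos: [0.6219, -0.0649, 0.1579]
tool_rot: [-0.0, 0.772, 0.636, -0.0]
contact_force: [0.5, -0.5, 0.3]
gripper_width: 1.0
grasp_force: 0.0
```

```bash
python3 - <<'E'
from h import *
go(.6227,-.0626,.056,79.1)
f=grab('wrist','w5.png');t=grab('top','top5.png');s=grab('scene','scene5.png')
for X in([.6227,-.0626,.08],[.6227,-.0626,0.0]):print(proj(f,X))
print('funnel exp',proj(t,[.5493,.2039,.058]))
R=lambda im,x0,x1,y0,y1,w,h:cv2.resize(im[y0:y1,x0:x1],(w,h),interpolation=cv2.INTER_CUBIC)
cv2.imwrite('pics/c5.png',np.hstack([cv2.resize(f['img'],(500,375)),np.vstack([R(s['img'],270,420,130,250,300,240),R(t['img'],120,250,155,255,300,230)])[:375*2]]) if 0 else np.hstack([f['img'],np.vstack([R(s['img'],280,420,140,240,280,192),R(t['img'],120,250,160,250,280,192)])]))
E
```

```text
shift cm [ 0.2382  0.0371 10.1891] turn [-0.036  -0.0144 -0.1753] at [ 0.6219 -0.0649  0.1579] t 10.2167 w 1.0000994586422762 gf 0.0 F [ 0.4507 -0.5272  0.2756] q6 -0.029774805039084928
[252.6439 201.4142]
[252.5719 179.2246]
funnel exp [179.6199 187.6988]
```

View pics/c5.png

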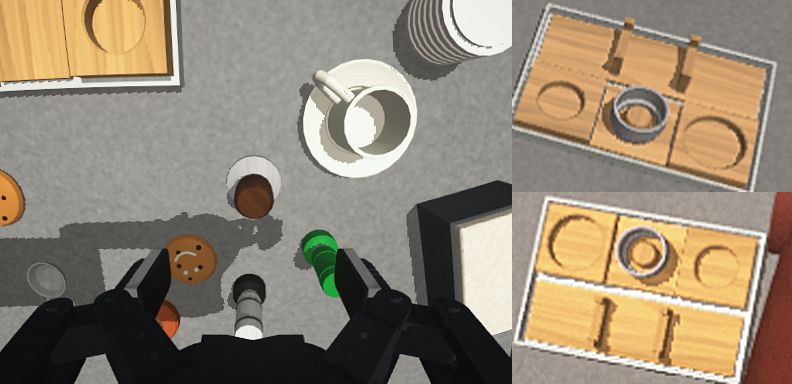

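The funnel sits on its post in both side crops. The tamper handle top is at (254,201) against a predicted (253,201), and the green look-alike at (320,260) is clear of the finger path. I descend and grip the handle.

move_arm --pt "0.25 0.1 2 0 0 0 0.5" --pt "0 0 2 0 0 0 0.5" --pt "0 0 2 0 0 0 0.5" --pt "0 0 2 0 0 0 0.5" --pt "0 0 1.3 0 0 0 0.5" --pt "0 0 0.7 0 0 0 0.5" --pt "0 0 0 0 0 0 0.5" --pt "0 0 0 0 0 0 0.1" --pt "0 0 0 0 0 0 -0.1" --pt "0 0 0 0 0 0 -1" --pt "0 0 0 0 0 0 -1" --pt "0 0 0 0 0 0 -1"

```text
time: 11.37
tool_pos: [0.6244, -0.0615, 0.0605]
tool_rot: [0.001, 0.771, 0.636, 0.001]
contact_force: [-3.1, 0.6, 6.2]
gripper_width: 0.369
grasp_force: 59.1
```

```bash
python3 - <<'E'
from h import *
go(.5677,.2959,.07,79.1)
E
```

```text
shift cm [ 34.0188 -12.3518  -0.9754] turn [ 0.136  -0.0086 -0.0383] at [ 0.6244 -0.0615  0.0605] t 11.3667 w 0.36922295482423334 gf 59.09436507616192 F [-3.0508  0.5994  6.2151] q6 -0.02604839850439217
```

move_arm --pt "0 0 -1 0 0 0 -1" --pt "0 0 -3 0 0 0 -1" --pt "0 0 -3 0 0 0 -1" --pt "0 0 -3 0 0 0 -1" --pt "1.3 -0.45 0 0 0 0 -1" --pt "2.7 -1 0 0 0 0 -1" --pt "2.7 -1 0 0 0 0 -1" --pt "2.7 -1 0 0 0 0 -1" --pt "2.7 -1 0 0 0 0 -1" --pt "2.7 -1 0 0 0 0 -1" --pt "2.7 -1 0 0 0 0 -1" --pt "2.7 -1 0 0 0 0 -1" --pt "2.7 -1 0 0 0 0 -1" --pt "2.7 -1 0 0 0 0 -1" --pt "2.7 -1 0 0 0 0 -1" --pt "2.7 -1 0 0 0 0 -1" --pt "2.7 -0.9 0 0 0 0 -1" --pt "0.3 0 0 0 0 0 -1" --pt "0 0 0 0 0 0 -1" --pt "0 0 0 0 0 0 -1"

```text
time: 13.03
tool_pos: [0.5656, 0.2958, 0.1568]
tool_rot: [-0.0, 0.771, 0.637, -0.001]
contact_force: [0.3, 0.4, -4.1]
gripper_width: 0.365
grasp_force: 60.5
```

```bash
python3 - <<'E'
from h import *
go(.5674,.2961,.0725,79.1)
E
```

```text
shift cm [0.0797 0.1799 8.4302] turn [-0.0986  0.0896  0.0092] at [0.5656 0.2958 0.1568] t 13.0333 w 0.3648237725547386 gf 60.50853896420449 F [ 0.3421  0.443  -4.0622] q6 0.5556215320465285
```

move_arm --pt "0.1 0.15 1.5 0 0 0 -1" --pt "0 0 2 0 0 0 -1" --pt "0 0 1.5 0 0 0 -1" --pt "0 0 1 0 0 0 -1" --pt "0 0 0.6 0 0 0 -1" --pt "0 0 0.4 0 0 0 -1" --pt "0 0 0.3 0 0 0 -1" --pt "0 0 0.3 0 0 0 -1" --pt "0 0 0.3 0 0 0 -1" --pt "0 0 0.2 0 0 0 -1" --pt "0 0 0 0 0 0 -1" --pt "0 0 0 0 0 0 -1"

```text
time: 14.03
tool_pos: [0.5684, 0.2966, 0.0775]
tool_rot: [0.0, 0.771, 0.637, 0.0]
contact_force: [-0.4, 0.0, -3.6]
gripper_width: 0.37
grasp_force: 60.5
```

move_arm --pt "0 0 0.15 0 0 0 -1" --pt "0 0 0.15 0 0 0 -1" --pt "0 0 0.1 0 0 0 -1" --pt "0 0 0.1 0 0 0 -1" --pt "0 0 0 0 0 0 -1" --pt "0 0 0 0 0 0 -1"

```text
time: 14.53
tool_pos: [0.5684, 0.2968, 0.0728]
tool_rot: [-0.0, 0.771, 0.636, 0.0]
contact_force: [-0.9, -0.0, -0.8]
gripper_width: 0.369
grasp_force: 60.8
```

move_arm --pt "0 0 0.05 0 0 0 -1" --pt "0 0 0 0 0 0 0.2" --pt "0 0 0 0 0 0 0.5" --pt "0 0 0 0 0 0 0.5" --pt "0 0 -2 0 0 0 0.5" --pt "0 0 -4 0 0 0 0.5" --pt "0 0 -4 0 0 0 0.5" --pt "-3.7 0.9 0 0 0 0 0.5" --pt "-3.7 0.9 0 0 0 0 0.5" --pt "-3.7 0.9 0 0 0 0 0.5" --pt "-3.7 0.9 0 0 0 0 0.5" --pt "-3.7 0.9 0 0 0 0 0.5" --pt "-3.7 0.9 0 0 0 0 0.5" --pt "-3.7 0.9 0 0 0 0 0.5" --pt "-3.7 0.9 0 0 0 0 0.5" --pt "-3.7 0.9 0 0 0 0 0.5" --pt "-3.7 0.9 0 0 0 0 0.5" --pt "-3.7 0.9 0 0 0 0 0.5" --pt "-3.7 0.9 0 0 0 0 0.5" --pt "-3.4 0.9 0 0 0 0 0.5"

```text
time: 16.2
tool_pos: [0.5924, -0.1975, 0.1723]
tool_rot: [0.001, 0.772, 0.636, 0.0]
contact_force: [0.6, 0.1, -0.4]
gripper_width: 0.752
grasp_force: 0.0
```

```bash
python3 - <<'E'
from h import *
f=grab('wrist','w6.png');t=grab('top','top6.png');s=grab('scene','scene6.png')
go(.5926,-.1948,.052,79.1)
for X in([.5926,-.1948,.083],[.5926,-.1948,0.0]):print(proj(f,X))
R=lambda im,x0,x1,y0,y1,w,h:cv2.resize(im[y0:y1,x0:x1],(w,h),interpolation=cv2.INTER_CUBIC)
cv2.imwrite('pics/c6.png',np.hstack([f['img'],np.vstack([R(s['img'],280,420,140,240,280,192),R(t['img'],120,250,160,250,280,192)])]))
E
```

```text
shift cm [ 0.2842 -0.0523 12.0045] turn [ 0.0415  0.0205 -0.2679] at [ 0.5925 -0.1976  0.172 ] t 16.35 w 0.7541943378497176 gf 0.0 F [-0.281   0.2062 -0.2185] q6 -0.24601222676346496
[251.7112 196.9957]
[251.7376 175.9448]
```

View pics/c6.png

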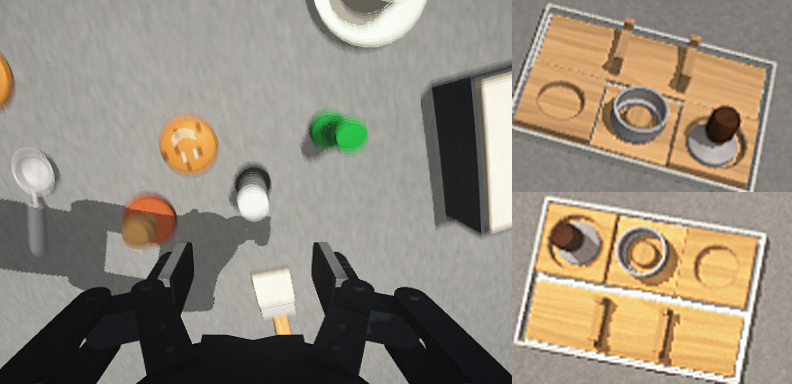

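The tamper stands in its wide well. The needle tool is at (253,205) but motion-blurred, so I re-measure it from a still frame with a mask.

```bash
python3 - <<'E'
from h import *
f=grab('wrist','w7.png')
go(.5926,-.1948,.052,79.1);print(proj(f,[.5926,-.1948,.083]))
m=(f['img'].min(2)>190).astype(np.uint8);m[:150]=0;m[230:]=0;m[:,:210]=0;m[:,300:]=0
c=max(cv2.findContours(m,0,2)[0],key=cv2.contourArea);r=cv2.minEnclosingCircle(c);print(r,cv2.boundingRect(c),onz(f,*r[0],.083))
E
```

```text
shift cm [ 0.1169 -0.0135 11.9884] turn [ 0.016  -0.0117 -0.1569] at [ 0.5925 -0.196   0.1719] t 16.4 w 0.7507665279708292 gf 0.0 F [-0.6151 -0.2699  0.2221] q6 -0.24584676954325146
[251.6386 197.0203]
((251.4268341064453, 198.06097412109375), 15.427044868469238) (236, 183, 31, 30) [ 0.5922 -0.1957  0.083 ]
```

move_arm --pt "0 0 2 0 0 0 0.5" --pt "0 0 2.5 0 0 0 0.5" --pt "0 0 2.5 0 0 0 0.5" --pt "0 0 2 0 0 0 0.5" --pt "0 0 1.5 0 0 0 0.5" --pt "0 0 0.8 0 0 0 0.5" --pt "0 0 0.5 0 0 0 0.4" --pt "0 0 0 0 0 0 0.2" --pt "0 0 0 0 0 0 -0.1" --pt "0 0 0 0 0 0 -0.2" --pt "0 0 0 0 0 0 -1" --pt "0 0 0 0 0 0 -1" --pt "0 0 0 0 0 0 -1"

```text
time: 17.48
tool_pos: [0.5934, -0.1954, 0.0556]
tool_rot: [0.001, 0.771, 0.636, 0.001]
contact_force: [-0.9, 1.2, 5.2]
gripper_width: 0.303
grasp_force: 58.9
```

```bash
python3 - <<'E'
from h import *
go(.5314,.1116,.064,79.1)
E
```

```text
shift cm [ 28.9629 -11.9102  -0.8746] turn [ 0.1226  0.024  -0.0418] at [ 0.5934 -0.1954  0.0556] t 17.4833 w 0.30346191690990415 gf 58.92364025115967 F [-0.9148  1.1622  5.2464] q6 -0.24626791454414174
```

move_arm --pt "0 0 -1 0 0 0 -1" --pt "0 0 -3 0 0 0 -1" --pt "0 0 -3 0 0 0 -1" --pt "0 0 -3 0 0 0 -1" --pt "1.5 -0.6 0 0 0 0 -1" --pt "2.7 -1.1 0 0 0 0 -1" --pt "2.7 -1.1 0 0 0 0 -1" --pt "2.7 -1.1 0 0 0 0 -1" --pt "2.7 -1.1 0 0 0 0 -1" --pt "2.7 -1.1 0 0 0 0 -1" --pt "2.7 -1.1 0 0 0 0 -1" --pt "2.7 -1.1 0 0 0 0 -1" --pt "2.7 -1.1 0 0 0 0 -1" --pt "2.7 -1.1 0 0 0 0 -1" --pt "2.7 -1.1 0 0 0 0 -1" --pt "0.5 -0.3 0 0 0 0 -1" --pt "0 0 0 0 0 0 -1" --pt "0 0 0 0 0 0 -1"

```text
time: 18.98
tool_pos: [0.5304, 0.1123, 0.1535]
tool_rot: [0.0, 0.771, 0.637, -0.0]
contact_force: [0.1, -1.1, -1.7]
gripper_width: 0.307
grasp_force: 59.2
```

```bash
python3 - <<'E'
from h import *
go(.5314,.1116,.0676,79.1)
E
```

```text
shift cm [-0.0413  0.1138  8.5902] turn [-0.004   0.0387  0.0119] at [0.5304 0.1123 0.1535] t 18.9833 w 0.3067631933875482 gf 59.22765612602234 F [ 0.0727 -1.064  -1.7489] q6 0.26182258806502
```

move_arm --pt "0 0.1 1.5 0 0 0 -1" --pt "0 0 2 0 0 0 -1" --pt "0 0 2 0 0 0 -1" --pt "0 0 1 0 0 0 -1" --pt "0 0 0.6 0 0 0 -1" --pt "0 0 0.4 0 0 0 -1" --pt "0 0 0.3 0 0 0 -1" --pt "0 0 0.3 0 0 0 -1" --pt "0 0 0.2 0 0 0 -1" --pt "0 0 0.1 0 0 0 -1" --pt "0 0 0.1 0 0 0 -1" --pt "0 0 0 0 0 0 -1" --pt "0 0 0 0 0 0 -1"

```text
time: 20.07
tool_pos: [0.5318, 0.1122, 0.069]
tool_rot: [0.0, 0.771, 0.637, 0.0]
contact_force: [1.0, 0.8, -0.4]
gripper_width: 0.306
grasp_force: 59.3
```

move_arm --pt "0 0 0.1 0 0 0 -1" --pt "0 0 0.1 0 0 0 -1" --pt "0 0 0 0 0 0 -1" --pt "0 0 0 0 0 0 -1"

```text
time: 20.4
tool_pos: [0.532, 0.1123, 0.0676]
tool_rot: [0.0, 0.771, 0.637, 0.0]
contact_force: [-1.6, -0.2, 4.4]
gripper_width: 0.304
grasp_force: 59.7
```

move_arm --pt "0 0 0 0 0 0 0.2" --pt "0 0 0 0 0 0 0.4" --pt "0 0 0 0 0 0 0.4" --pt "0 0 -2 0 0 0 0.4" --pt "0 0 -4 0 0 0 0.4" --pt "0 0 -4 0 0 0 0.4" --pt "-3.55 -0.1 0 0 0 0 0.4" --pt "-3.55 -0.1 0 0 0 0 0.4" --pt "-3.55 -0.1 0 0 0 0 0.4" --pt "-3.55 -0.1 0 0 0 0 0.4" --pt "-3.55 -0.1 0 0 0 0 0.4" --pt "-3.55 -0.1 0 0 0 0 0.4" --pt "-3.55 -0.1 0 0 0 0 0.4" --pt "-3.55 -0.1 0 0 0 0 0.4" --pt "-3.55 -0.1 0 0 0 0 0.4" --pt "-3.55 -0.1 0 0 0 0 0.4" --pt "-3.55 -0.1 0 0 0 0 0.4" --pt "-3.55 -0.1 0 0 0 0 0.4" --pt "-3.55 -0.1 0 0 0 0 0.4" --pt "-3.55 0.1 0 0 0 0 0.4"

```text
time: 22.07
tool_pos: [0.4246, -0.3752, 0.1666]
tool_rot: [0.0, 0.771, 0.636, 0.0]
contact_force: [0.4, 0.2, 0.9]
gripper_width: 0.696
grasp_force: 0.0
```

move_arm --pt "0 0 0 0 0 -6 0.4" --pt "0 0 0 0 0 -6 0.4" --pt "0 0 0 0 0 -6 0.4" --pt "0 0 0 0 0 -6 0.4" --pt "0 0 0 0 0 0 0.4" --pt "0 0 0 0 0 0 0.4"

```text
time: 22.57
tool_pos: [0.4255, -0.3735, 0.1665]
tool_rot: [-0.0, 0.623, 0.782, 0.0]
contact_force: [-0.0, 0.7, 0.1]
gripper_width: 0.7
grasp_force: 0.0
```

```bash
python3 - <<'E'
from h import *
f=grab('wrist','w8.png');t=grab('top','top8.png');s=grab('scene','scene8.png')
go(.426,-.373,.012,103.3)
print(proj(f,[.426,-.373,.016]))
h,sa,v=cv2.split(cv2.cvtColor(f['img'],cv2.COLOR_BGR2HSV))
m=((sa>110)&(h<20)).astype(np.uint8);m[:,:180]=0;m[:,330:]=0;m[:100]=0
c=max(cv2.findContours(m,0,2)[0],key=cv2.contourArea);r=cv2.minAreaRect(c);print(r);print([onz(f,*q,.016) for q in cv2.boxPoints(r)])
R=lambda im,x0,x1,y0,y1,w,h:cv2.resize(im[y0:y1,x0:x1],(w,h),interpolation=cv2.INTER_CUBIC)
cv2.imwrite('pics/c8.png',np.hstack([f['img'],np.vstack([R(s['img'],280,420,140,240,280,192),R(t['img'],120,250,160,250,280,192)])]))
E
```

```text
shift cm [ 0.0361  0.0519 15.4709] turn [-0.0016 -0.0038 -0.3259] at [ 0.4256 -0.3735  0.1667] t 22.7167 w 0.6998640086946346 gf 0.0 F [ 0.4319 -0.5983 -0.0564] q6 -1.0781516333687935
[253.2784 182.7153]
((248.5, 201.5), (75.0, 19.0), 90.0)
[array([ 0.4068, -0.3566,  0.016 ]), array([ 0.4263, -0.3521,  0.016 ]), array([ 0.4461, -0.4363,  0.016 ]), array([ 0.4249, -0.4411,  0.016 ])]
```

View pics/c8.png

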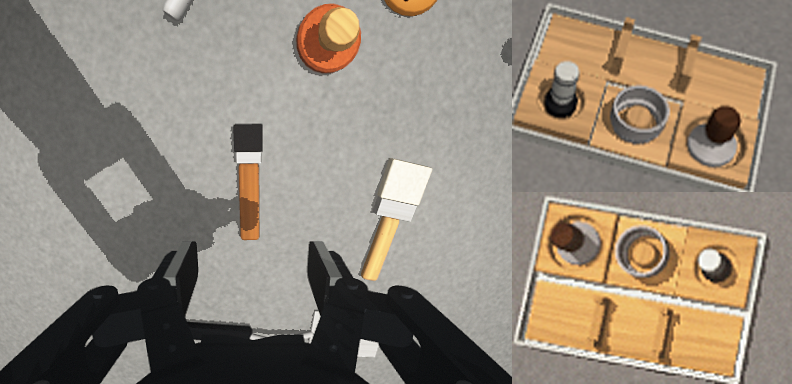

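The needle tool stands in the narrow well and the tamper and funnel are still seated. The brush runs vertically at col 248, rows 124–239, with its middle at (248,182). It sits 4 mm left of the jaw centre, so I correct and descend.

move_arm --pt "0 -0.35 2 0 0 0 0.3" --pt "0 0 2.5 0 0 0 0.2" --pt "0 0 2.5 0 0 0 0.1" --pt "0 0 2.5 0 0 0 0.1" --pt "0 0 2 0 0 0 0.1" --pt "0 0 1.5 0 0 0 0.1" --pt "0 0 1 0 0 0 0.1" --pt "0 0 0.6 0 0 0 0.1" --pt "0 0 0 0 0 0 0.1" --pt "0 0 0 0 0 0 0.1"

```text
time: 23.55
tool_pos: [0.4225, -0.3747, 0.0214]
tool_rot: [0.0, 0.622, 0.783, -0.0]
contact_force: [-0.1, -0.3, 0.9]
gripper_width: 0.553
grasp_force: 0.0
```

move_arm --pt "0 0 0.1 0 0 0 -0.2" --pt "0 0 0 0 0 0 -0.4" --pt "0 0 0 0 0 0 -1" --pt "0 0 0 0 0 0 -1" --pt "0 0 0 0 0 0 -1" --pt "0 0 0 0 0 0 -1"

```text
time: 24.05
tool_pos: [0.4223, -0.3744, 0.0201]
tool_rot: [0.0, 0.622, 0.783, -0.0]
contact_force: [-0.8, 0.1, 0.1]
gripper_width: -0.002
grasp_force: 0.0
```

```bash
python3 - <<'E'
from h import *
go(.4535,.2221,.12,79.1)
t=load('top8.png');w=load('w4.png')
# predicted saddle tops in top & w4 for comparison
ex=np.array([.982,-.19]);ey=np.array([.19,.982]);c=np.array([.4535,.2221])
for sy in(-.042,.042):
  for sx in(-.04,-.024,.024,.04):
    q=c+ex*sx+ey*sy;print(sy,sx,proj(t,[*q,.054]),proj(w,[*q,.054]))
a=w['img'][120:300,70:210];cv2.imwrite('pics/c9.png',np.hstack([cv2.resize(a,None,fx=2.8,fy=2.8,interpolation=cv2.INTER_CUBIC),cv2.resize(t['img'][195:259,130:220],(400,504),interpolation=cv2.INTER_CUBIC)]))
E
```

```text
shift cm [ 57.3999  16.5268 -10.0126] turn [ 0.0158  0.0184 23.9628] at [ 0.4223 -0.3744  0.0201] t 24.05 w -0.0016431070613127235 gf 0.0 F [-0.7794  0.0675  0.0702] q6 -1.0852737300798745
-0.042 -0.04 [185.4199 240.5933] [ 92.2684 255.3215]
-0.042 -0.024 [186.5353 234.6932] [110.2939 255.6108]
-0.042 0.024 [189.8861 217.0936] [165.8193 256.2643]
-0.042 0.04 [191.0037 211.2641] [184.6924 256.4106]
0.042 -0.04 [155.1866 235.0677] [ 74.4252 157.1853]
0.042 -0.024 [156.3414 229.2148] [ 94.268  156.9306]
0.042 0.024 [159.822  211.7562] [155.8161 156.3636]
0.042 0.04 [160.9865 205.9735] [176.8404 156.2402]
```

View pics/c9.png

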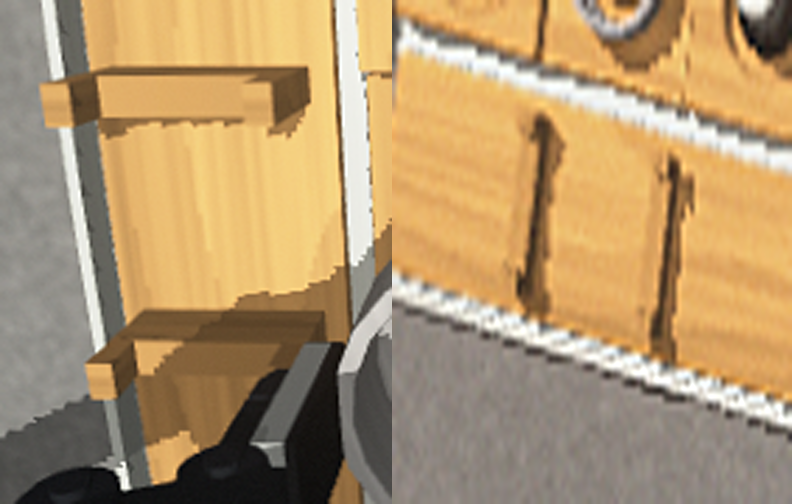

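The rest saddles match prediction within 2 mm: notch edges at (96–157, row 157) against (94–156). However, the fingers shut fully, so the brush was missed. I raise, open, and re-measure it with masks.

move_arm --pt "0 0 -1 0 0 0 -1" --pt "0 0 -2.5 0 0 0 -1" --pt "0 0 -3 0 0 0 -1" --pt "0 0 -3 0 0 0 0" --pt "0 0 -3 0 0 0 0.1" --pt "0 0 0 0 0 0 0.1" --pt "0 0 0 0 0 0 0.1"

```text
time: 24.63
tool_pos: [0.4234, -0.3758, 0.1485]
tool_rot: [0.003, 0.622, 0.783, -0.001]
contact_force: [-0.4, 0.6, -0.4]
gripper_width: 0.546
grasp_force: 0.0
```

```bash
cat > br.py <<'E'
from h import *
def brush(name,save):
    f=grab(name,save)
    h,sa,v=cv2.split(cv2.cvtColor(f['img'],cv2.COLOR_BGR2HSV))
    m=((sa>110)&(h<20)).astype(np.uint8)
    b=None
    for c in cv2.findContours(m,0,2)[0]:
        r=cv2.minAreaRect(c);l=max(r[1]);wd=min(r[1])
        q=onz(f,*r[0],.016)
        if cv2.contourArea(c)>100 and l>2*wd and np.hypot(q[0]-.42,q[1]+.385)<.06: 
            e=np.array([onz(f,*p,.016)[:2] for p in cv2.boxPoints(r)])
            print(name,r,q,'\n',e)
    return f
if __name__=='__main__':
    w=brush('wrist','w9.png');s=brush('scene','scene9.png');brush('top','top9.png')
    p=manip.state()['tool_pos'];go(.422,-.374,.012,102.6);print(proj(w,p),proj(w,p-[0,0,.019]))
    R=lambda im,x0,x1,y0,y1,w,h:cv2.resize(im[y0:y1,x0:x1],(w,h),interpolation=cv2.INTER_CUBIC)
    cv2.imwrite('pics/c10.png',np.hstack([w['img'],R(s['img'],70,190,90,220,280,384)]))
E
python3 br.py
```

```text
wrist ((250.0, 203.5), (79.0, 20.0), 90.0) [ 0.4252 -0.3938  0.016 ] 
 [[ 0.4063 -0.3559]
 [ 0.4256 -0.3515]
 [ 0.4457 -0.4352]
 [ 0.4247 -0.4401]]
scene ((113.55328369140625, 140.08607482910156), (8.600895881652832, 33.679298400878906), 84.80557250976562) [ 0.4323 -0.393   0.016 ] 
 [[ 0.4291 -0.4412]
 [ 0.4083 -0.355 ]
 [ 0.4354 -0.3455]
 [ 0.456  -0.4305]]
top ((394.80096435546875, 227.32322692871094), (7.844223976135254, 29.683897018432617), 73.61045837402344) [ 0.4285 -0.3942  0.016 ] 
 [[ 0.4287 -0.3494]
 [ 0.4497 -0.4345]
 [ 0.4282 -0.4396]
 [ 0.4074 -0.3545]]
shift cm [-0.0805  0.0567 13.1453] turn [-0.0667 -0.1252  0.4589] at [ 0.4215 -0.3736  0.1435] t 24.7833 w 0.5503113532233368 gf 0.0 F [-0.494  -0.4126 -0.5814] q6 -1.0852869789537705
[250.5911 239.2433] [250.6677 226.4565]
```

View pics/c10.png

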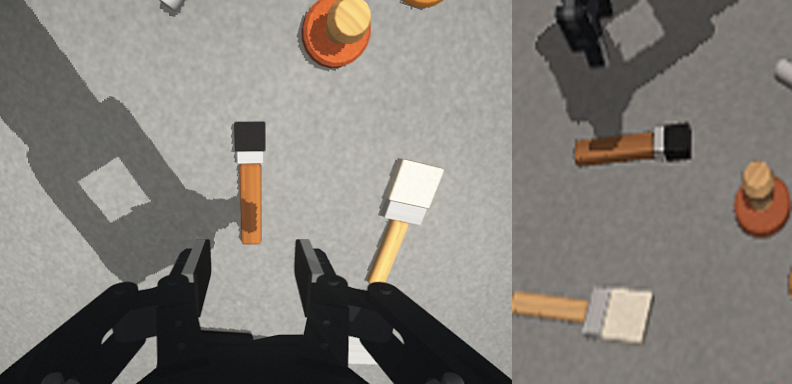

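Brush and pastry brush are unmoved (brush at rows 122–243, col 250), so the tips passed above it. I work out the true tip height from the pad separation in the wrist views.

```bash
python3 - <<'E'
from h import *
def ax(yaw):
    c,s=np.cos(np.radians(yaw)),np.sin(np.radians(yaw));return np.array([c,s,0]),np.array([s,-c,0])
for nm,p,yaw,half,obs in(('w9.png',[.4215,-.3736,.1435],103,.0234,'209..297 row240'),('w3.png',[.471,-.062,.1151],79.1,.0425,'170..335 row 250'),('w2.png',[.4709,-.062,.0345],-10.9,.002,'tip row 237')):
    f=load(nm);xt,yt=ax(yaw);print(nm,obs,(-f['R'].T@f['t']-np.array(p)))
    for o in(.019,.01,0,-.01,-.02):
        print(o,[proj(f,np.array(p)+sg*half*yt+.011*xt-[0,0,o]).round(1) for sg in(-1,1)])
E
```

```text
w9.png 209..297 row240 [-0.0159  0.0707  0.1513]
0.019 [array([213.8, 210.5]), array([287.5, 210.5])]
0.01 [array([212. , 215.5]), array([289.3, 215.5])]
0 [array([209.7, 221.8]), array([291.5, 221.7])]
-0.01 [array([207.1, 228.8]), array([294. , 228.7])]
-0.02 [array([204.2, 236.7]), array([296.8, 236.7])]
w3.png 170..335 row 250 [0.0138 0.0728 0.1466]
0.019 [array([184.1, 217. ]), array([320.5, 217. ])]
0.01 [array([180.7, 222.4]), array([323.9, 222.4])]
0 [array([176.4, 229. ]), array([328.2, 229.1])]
-0.01 [array([171.7, 236.6]), array([333. , 236.6])]
-0.02 [array([166.3, 245.1]), array([338.4, 245.1])]
w2.png tip row 237 [ 0.0736 -0.0152  0.1468]
0.019 [array([247.3, 218.9]), array([253.7, 218.9])]
0.01 [array([247.1, 224.4]), array([253.8, 224.4])]
0 [array([246.8, 231.1]), array([253.9, 231.1])]
-0.01 [array([246.4, 238.8]), array([254. , 238.8])]
-0.02 [array([246.1, 247.5]), array([254.2, 247.5])]
```

The pad geometry puts the shut tips about 8 mm above the reported TCP, which explains the shallow grips. I lower further for the brush in small steps, watching the force.

move_arm --pt "0 0 2 0 0 0 0.1" --pt "0 0 3 0 0 0 0.1" --pt "0 0 3 0 0 0 0.1" --pt "0 0 2.5 0 0 0 0.1" --pt "0 0 1.5 0 0 0 0.1" --pt "0 0 1 0 0 0 0.1" --pt "0 0 0.5 0 0 0 0.1" --pt "0 0 0.3 0 0 0 0.1" --pt "0 0 0.2 0 0 0 0.1" --pt "0 0 0 0 0 0 0.1" --pt "0 0 0 0 0 0 0.1"

```text
time: 25.7
tool_pos: [0.4228, -0.375, 0.0059]
tool_rot: [0.001, 0.622, 0.783, -0.0]
contact_force: [0.2, -0.7, -0.3]
gripper_width: 0.552
grasp_force: 0.0
```

move_arm --pt "0 0 0.3 0 0 0 0.1" --pt "0 0 0.3 0 0 0 0.1" --pt "0 0 0.3 0 0 0 0.1" --pt "0 0 0 0 0 0 0.1" --pt "0 0 0 0 0 0 0.1"

```text
time: 26.12
tool_pos: [0.4219, -0.3741, -0.0046]
tool_rot: [-0.0, 0.622, 0.783, 0.0]
contact_force: [0.7, 0.1, 0.5]
gripper_width: 0.551
grasp_force: 0.0
```

move_arm --pt "0 0 0 0 0 0 -0.1" --pt "0 0 0 0 0 0 -0.3" --pt "0 0 0 0 0 0 -1" --pt "0 0 0 0 0 0 -1" --pt "0 0 0 0 0 0 -1" --pt "0 0 0 0 0 0 -1"

```text
time: 26.62
tool_pos: [0.4226, -0.3748, -0.0036]
tool_rot: [0.001, 0.622, 0.783, -0.0]
contact_force: [0.9, -0.3, 3.5]
gripper_width: 0.238
grasp_force: 63.4
```

```bash
python3 - <<'E'
from h import *
go(.455,.2218,.12,79.1)
E
```

```text
shift cm [ 57.3691  16.6483 -12.4099] turn [ 0.0456  0.0495 23.9593] at [ 0.4226 -0.3748 -0.0036] t 26.6167 w 0.23819492049357102 gf 63.35190447396599 F [ 0.8772 -0.3462  3.5228] q6 -1.085289575340807
```

move_arm --pt "0 0 -1 0 0 0 -1" --pt "0 0 -3 0 0 0 -1" --pt "0 0 -4 0 0 0 -1" --pt "0 0 -4 0 0 0 -1" --pt "0 0 0 0 0 6 -1" --pt "0 0 0 0 0 6 -1" --pt "0 0 0 0 0 6 -1" --pt "0 0 0 0 0 6 -1" --pt "1.5 -0.25 0 0 0 0 -1" --pt "3 -0.5 0 0 0 0 -1" --pt "3.5 -0.5 0 0 0 0 -1" --pt "3.5 -0.5 0 0 0 0 -1" --pt "3.5 -0.5 0 0 0 0 -1" --pt "3.5 -0.5 0 0 0 0 -1" --pt "3.5 -0.5 0 0 0 0 -1" --pt "3.5 -0.5 0 0 0 0 -1" --pt "3.5 -0.5 0 0 0 0 -1" --pt "3.5 -0.5 0 0 0 0 -1" --pt "3.5 -0.5 0 0 0 0 -1" --pt "3.5 -0.5 0 0 0 0 -1"

```text
time: 28.28
tool_pos: [0.4395, 0.0267, 0.1158]
tool_rot: [-0.0, 0.771, 0.637, 0.0]
contact_force: [0.8, 0.2, -0.3]
gripper_width: 0.24
grasp_force: 62.7
```

move_arm --pt "3.5 -0.5 0 0 0 0 -1" --pt "3.5 -0.5 0 0 0 0 -1" --pt "3.5 -0.5 0 0 0 0 -1" --pt "3.5 -0.5 0 0 0 0 -1" --pt "3 -0.4 0 0 0 0 -1" --pt "2 0 0 0 0 0 -1" --pt "0 0 0 0 0 0 -1" --pt "0 0 0 0 0 0 -1"

```text
time: 28.95
tool_pos: [0.4521, 0.2163, 0.1156]
tool_rot: [-0.0, 0.77, 0.638, -0.001]
contact_force: [-0.8, -0.5, -0.8]
gripper_width: 0.243
grasp_force: 62.7
```

```bash
python3 - <<'E'
from h import *
go(.455,.2218,.0344,79.1)
w=grab('wrist','w11.png')
ex=np.array([.982,-.19]);ey=np.array([.19,.982]);c=np.array([.455,.2218])
for sy in(-.042,.042):
  for sx in(-.024,.024):print(sy,sx,proj(w,[*(c+ex*sx+ey*sy),.054]))
h,sa,v=cv2.split(cv2.cvtColor(w['img'],cv2.COLOR_BGR2HSV))
m=(v<50).astype(np.uint8);m[190:]=0;m[:, :200]=0;m[:,310:]=0
for k in cv2.findContours(m,0,2)[0]:
    if cv2.contourArea(k)>150:print(cv2.boundingRect(k))
E
```

```text
shift cm [0.5958 0.1935 8.119 ] turn [-0.0572  0.0415  0.1891] at [0.4521 0.2163 0.1156] t 28.95 w 0.24256312746989375 gf 62.6628041267395 F [-0.7734 -0.5231 -0.7898] q6 0.48484126120780147
-0.042 -0.024 [224.9359 252.3636]
-0.042 0.024 [283.8443 252.5727]
0.042 -0.024 [222.0887 148.4751]
0.042 0.024 [288.0819 148.7481]
```

move_arm --pt "0.6 0.2 0 0 0 0 -1" --pt "0 0 1.5 0 0 0 -1" --pt "0 0 2 0 0 0 -1" --pt "0 0 1.5 0 0 0 -1" --pt "0 0 1 0 0 0 -1" --pt "0 0 0.6 0 0 0 -1" --pt "0 0 0.4 0 0 0 -1" --pt "0 0 0.3 0 0 0 -1" --pt "0 0 0.2 0 0 0 -1" --pt "0 0 0.2 0 0 0 -1" --pt "0 0 0 0 0 0 -1" --pt "0 0 0 0 0 0 -1"

```text
time: 30.0
tool_pos: [0.4565, 0.2211, 0.0392]
tool_rot: [0.0, 0.771, 0.637, 0.0]
contact_force: [-0.4, 0.1, -0.2]
gripper_width: 0.241
grasp_force: 62.7
```

```bash
python3 - <<'E'
from h import *
go(.455,.2218,.0344,79.1)
t=grab('top','top12.png');s=grab('scene','scene12.png')
w=grab('wrist','w12.png')
R=lambda im,x0,x1,y0,y1,w,h:cv2.resize(im[y0:y1,x0:x1],(w,h),interpolation=cv2.INTER_CUBIC)
E
```

```text
shift cm [ 0.0364 -0.1621  0.4792] turn [ 0.0337 -0.0177 -0.0298] at [0.4565 0.2211 0.0392] t 30.0 w 0.24056254498485183 gf 62.659456729888916 F [-0.3898  0.0885 -0.1859] q6 0.49504801066555426
```

move_arm --pt "0 -0.1 0.15 0 0 0 -1" --pt "0 0 0.15 0 0 0 -1" --pt "0 0 0.1 0 0 0 -1" --pt "0 0 0 0 0 0 -1" --pt "0 0 0 0 0 0 -1"

```text
time: 30.57
tool_pos: [0.4551, 0.2211, 0.0346]
tool_rot: [-0.0, 0.771, 0.637, -0.0]
contact_force: [0.3, -1.1, 0.3]
gripper_width: 0.239
grasp_force: 62.7
```

move_arm --pt "0 0 0.1 0 0 0 -1" --pt "0 0 0.1 0 0 0 -1" --pt "0 0 0 0 0 0 -1" --pt "0 0 0 0 0 0 -1"

```text
time: 30.9
tool_pos: [0.4554, 0.2212, 0.0343]
tool_rot: [-0.0, 0.771, 0.637, -0.0]
contact_force: [-5.4, -1.4, 9.2]
gripper_width: 0.233
grasp_force: 64.0
```

Contact is made on the saddles, so I release and lift away.

move_arm --pt "0 0 -0.05 0 0 0 -0.3" --pt "0 0 0 0 0 0 0" --pt "0 0 0 0 0 0 0.1" --pt "0 0 0 0 0 0 0.1" --pt "0 0 -1 0 0 0 0.1" --pt "0 0 -3 0 0 0 0.1" --pt "0 0 -4 0 0 0 0.1" --pt "0 0 -4 0 0 0 0.1" --pt "-3.5 0 0 0 0 0 0.1" --pt "-3.5 0 0 0 0 0 0.1" --pt "-3.5 0 0 0 0 0 0.1" --pt "-3.5 0 0 0 0 0 0.1" --pt "-3.5 0 0 0 0 0 0.1" --pt "-3.5 0 0 0 0 0 0.1" --pt "-3.5 0 0 0 0 0 0.1" --pt "-3.5 0 0 0 0 0 0.1" --pt "-3.5 0 0 0 0 0 0.1" --pt "0 0 0 0 0 0 0.1"

```text
time: 32.4
tool_pos: [0.3946, -0.0928, 0.1543]
tool_rot: [0.001, 0.774, 0.634, -0.001]
contact_force: [-0.0, 1.2, -0.1]
gripper_width: 0.548
grasp_force: 0.0
```

```bash
python3 - <<'E'
from h import *
t=grab('top','top13.png');s=grab('scene','scene13.png');w=grab('wrist','w13.png')
ex=np.array([.982,-.19]);ey=np.array([.19,.982]);c=np.array([.455,.2218])
for f,n in((t,'top'),(s,'scene')):
  for a in(-.065,.065):print(n,a,proj(f,[*(c+ey*a),.054]))
  d=cv2.cvtColor(f['img'],cv2.COLOR_BGR2HSV)[...,2]<45
R=lambda im,x0,x1,y0,y1,w,h:cv2.resize(im[y0:y1,x0:x1],(w,h),interpolation=cv2.INTER_CUBIC)
cv2.imwrite('pics/c13.png',np.hstack([R(s['img'],270,420,130,245,400,310),R(t['img'],115,245,155,255,400,310)]))
E
```

```text
top -0.065 [196.6548 226.7924]
top 0.065 [150.0432 218.4326]
scene -0.065 [326.5368 157.2732]
scene 0.065 [378.6785 171.3384]
```

View pics/c13.png

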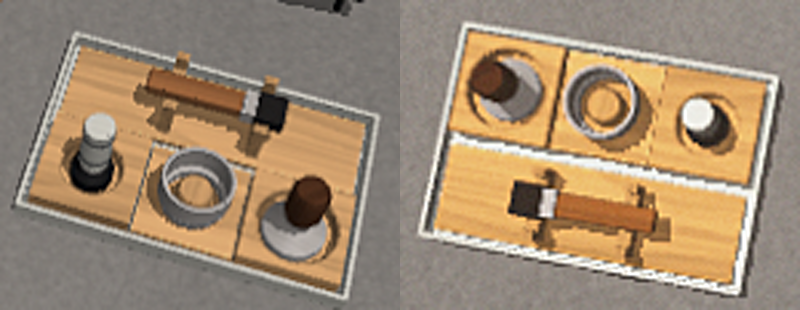

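The final view shows the tamper, funnel and needle tool upright in their seats. The brush lies in both saddles, with ends at top px (150,219) and (198,227) against predicted (150,218) and (197,227). I hand it in.

```bash
python3 -c "
from plant import manip
print(manip.job_done())"
```

```text
the job is handed in; nothing more can be done
None
```

All four espresso tools are in their caddy places, and I handed the job in at about 32 s; the last camera views show them seated and the stamp and pastry brush were never touched, but no verdict came back.

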